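# One piece of produce to a well

## Task

Roll or slide the tomato, the onion and the lemon across the wooden tray into its wells, one to a well, any well you like, so that each sits down in its well. Nudge them gently along the deck with the fingers, without gripping, squeezing or lifting them, and leave the timer and the small cup standing where they are.

Things in the scene. Friction and masses are not known exactly. Their poses are not given: they have to be found in the camera images.
- produce_tray: low wooden tray fixed on the worktop, 316 x 476 mm, pale top deck (flat, level, 50 mm above the worktop) inside a slightly darker rim 10 mm wide that stands 6 mm above the deck. A row of four round wells, 81 mm across and 38 mm deep (grey felt floor 12 mm above the worktop), runs along its far long side. Origin: centre of its underside; x to the side with the wells, y along the row of wells, z up
- tomato: red tomato, about 64 mm across, 66 mm high, 0.11 kg; starts on the deck. Origin at its underside at the start; turns as it rolls
- onion: brown onion, about 62 mm across, 64 mm high with its stem; starts on the deck. Origin at its underside at the start; turns as it rolls
- lemon: yellow lemon, 75 x 54 x 53 mm, 0.09 kg, long along its x axis; starts lying on the deck. Origin at its underside at the start; turns as it rolls
- kitchen_timer: red and white wind-up kitchen timer, 66 mm across, 57 mm high, standing on the deck; a bystander. Origin: centre of its underside, z up
- cup_small: small white cup with a handle, 65 mm in x by 93 mm in y with the handle (bowl 65 mm across, its middle at y +14 mm; handle 12 mm thick, ending at y -46 mm), 49 mm high, standing on the deck; a bystander. Origin: centre of the underside of that outline, z up
- tomato_centre (a point): middle of the tomato, 32 mm above the deck at the start
- onion_centre (a point): middle of the onion, 31 mm above the deck at the start
- lemon_centre (a point): middle of the lemon, 26.5 mm above the deck at the start
- well_0 (a point): centre of the mouth of well 0, at the height of the deck (tray frame x +95, y -165 mm)
- well_1 (a point): centre of the mouth of well 1, at the height of the deck (tray frame x +95, y -55 mm)
- well_2 (a point): centre of the mouth of well 2, at the height of the deck (tray frame x +95, y +55 mm)
- well_3 (a point): centre of the mouth of well 3, at the height of the deck (tray frame x +95, y +165 mm)
Things that resemble listed ones, but are neither listed nor needed, are in the scene too. What is shaped like the tomato but black is not meant.

How it is judged:
By the outcome, as a careful person would: the job done as asked, in the order asked, and still so for the second after the job is handed in, with the robot touching nothing.
It also fails if it takes over 54 s, if anything falls off the work surface, if the arm or the gripper's body presses on something with over 40 N, if the wrist force passes 120 N, or if a joint passes its speed limit or range.

## Robot

A 6-joint arm with a two-finger parallel gripper is mounted at the origin on a cart in front of the work surface, level with it; the furniture and walls round the work are solid. World frame = base frame: x ahead of the robot, y to its left, z up, the work surface at z = 0. Lengths are in m, angles in degrees, forces in N, time in s.
With the tool pointing down it reaches from about 0.35 to 0.875 m from the base axis. Payload 4.2 kg.
Tool frame: the origin (TCP) lies midway between the tips of the shut fingers; the grasp point (between the pads) lies 19 mm behind it; z points along the fingers, y is the line along which they close (so a half turn about z gives the same grasp; the last joint's range is limited). The gripper opens to 87 mm and grips with 3 to 60 N. Pads are 19 mm wide; open, the fingers measure 117 mm over their backs; the gripper's body (75 mm by 190 mm) begins 51 mm behind the grasp point.
Start: joints at [-60.986, 22.042, 0.453, 0, -68.411, -14.817], TCP at [0.153, -0.606, 0.223] pointing down, gripper open.
Joint ranges: [-179.83, 179.83], [-69.29, 118.12], [-61.27, 80.66], [-181.25, 117.63], [-171.15, -9.14], [-177.46, 177.46]. Speed limits (degrees/s): [159.86, 159.86, 180, 180, 180, 180].

## Interface

Orientations are given as a 3x3 rotation matrix whose columns are the frame's x, y, z axes.
In Python, from station import * gives the robot as it stands.
- The arm moves only by the tool move_arm, never from a script. Its argument "targets" is text: rows parted by semicolons, each of 4 numbers parted by spaces: the shift along the world's x, y, z in units of 25 mm (1.0 is 25 mm), then the turn about the world's z in units of 5 degrees (1.0 is 5 degrees). In form: tx ty tz spin; .... A call has 1 to 10 rows; each row shifts and turns the commanded pose from where the row before left it; what a row does not reach is not made up. A row lasts 1/12 s, in which the tool goes at most 41.7 mm and 7.16 degrees, less where a joint would pass 70% of its speed; a pose out of reach is approached as far as the arm can. A call is refused whole if a number of a shift passes 1 or a number of a turn 1, either way. A call with a gripper value outside its range is refused whole. "gripper" is the finger opening in mm, from 0 to 87, set as the call begins (left out, the last holds). The fingers move at their own pace and stop on an object; the grip force is fixed at half the most. Time passes only in rows, so rows that do not move let the fingers close. It gives the time, the measured TCP pose, the force, the opening and the grip force at its end, in the units of the state.
- sense(): the state, without advancing time (a new reading comes with each control period).
- capture(name): name is "scene" or "top"; returns a dict with "image" (384x512x3 uint8, blue, green, red), "fx", "fy", "cx", "cy" (pixels), "D" ([k1, k2, p1, p2, k3] as OpenCV has them; the pictures are not rectified), "world_from_camera" (4x4, takes a point from camera to world coordinates). Camera axes: x right, y up, looking along -z (the intrinsics and any distortion apply to the point x, -y, -z); pixel columns grow to the right and rows downward; lengths in m; the calibration is good to about 2 mm. A picture is of the moment at which its call begins. There is no depth.
- finish_job(): hands the job in; it is judged then, once.
The state is a dict: "time_s": time; "joints": joint angles; "joint_velocities": joint speeds; "effort": joint torques, N m; "tcp_pos": TCP position; "ee_rot": TCP orientation; "wrist_force": force on the tool from outside, world axes, zero at the start; "moment": the same for the moment, N m; "gripper_width": opening from 0.0 (shut) to 1.0 (fully open); "gripper_force": force on a finger pad.
Only numpy, scipy, OpenCV 4.12 (cv2) and the standard library are available. Lean on these libraries where they do the work, as an engineer would, in place of code of your own. Each camera call takes 0.05 s, during which the arm holds its last target. There are 200 camera calls.

## Working session

There is one attempt and no reset: what is moved stays moved. The work goes in short steps, Python scripts to look and compute and a tool call to move; the robot and the scene stay as the last step left them, time stands still between calls to the robot, and variables do not carry over. Pictures are saved under pics/ and viewed, at most 10 in all, crops included, and the job is handed in when it is done.

Besides the shell and the picture viewer there is one more tool, called after "Emit:" as name(argument=value, ...) on one line, values as JSON. move_arm: Moves the arm, as the interface text tells. Its arguments: {"type":"object","properties":{"targets":{"type":"string"},"gripper":{"type":"number"}},"required":["targets"]}

```bash
mkdir -p pics; ls; python3 - <<'E'
from station import *
import cv2,numpy as np
for n in("scene","top"):
    c=capture(n);cv2.imwrite(f"pics/{n}0.png",c["image"]);print(n,c["fx"],c["fy"],c["cx"],c["cy"],c["D"],np.round(c["world_from_camera"],3).tolist())
s=sense();print(s["time_s"],s["tcp_pos"],np.round(s["ee_rot"],3).tolist(),s["gripper_width"])
E
```

```text
pics
scene 476.1802902421094 476.1802902421094 261.5120740470657 195.76191999795094 [-0.2004571  0.         0.         0.         0.       ] [[-0.59, 0.626, -0.51, -0.16], [-0.807, -0.456, 0.376, 0.561], [0.003, 0.633, 0.774, 1.018], [0.0, 0.0, 0.0, 1.0]]
top 389.3073057151915 389.3073057151915 261.4957249289161 187.11982478073304 [-0.09248646  0.          0.          0.          0.        ] [[-0.008, 0.996, -0.086, 0.388], [-1.0, -0.006, 0.023, 0.112], [0.022, 0.086, 0.996, 1.25], [0.0, 0.0, 0.0, 1.0]]
0.1 [ 0.15317172 -0.60538365  0.22156608] [[-0.969, -0.245, -0.001], [-0.245, 0.969, 0.002], [0.0, 0.002, -1.0]] 1.005603495154824
```

View pics/top0.png

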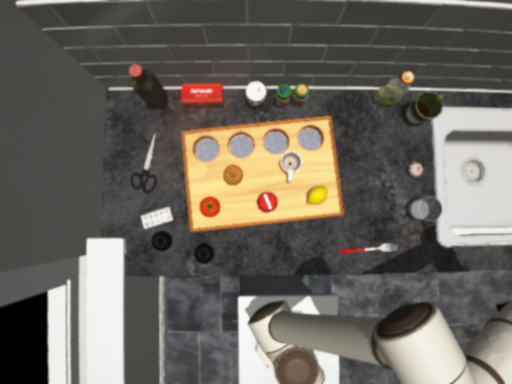

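View pics/scene0.png

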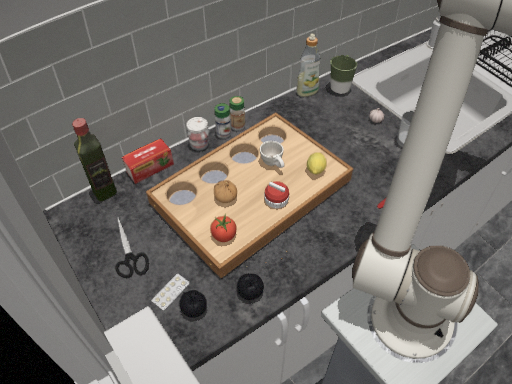

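The top view shows the tomato at (209,207), onion (233,174), lemon (317,195), timer (267,202) and cup (290,163). The wells are at (206,149), (241,146), (276,142) and (310,138). The black tomato shapes at (161,241) and (204,253) are off the tray and not meant. The red-and-white thing at (267,202) is the timer.

```bash
cat > h.py <<'E'
from station import *
import cv2,numpy as np
def ray(c,uv):
    K=np.array([[c["fx"],0,c["cx"]],[0,c["fy"],c["cy"]],[0,0,1]])
    p=cv2.undistortPoints(np.array(uv,float).reshape(-1,1,2),K,np.array(c["D"],float)).reshape(-1,2)
    T=np.array(c["world_from_camera"])
    return T[:3,3],np.c_[p[:,0],-p[:,1],-np.ones(len(p))]@T[:3,:3].T
def plane(c,uv,z):
    o,d=ray(c,uv);return (o+d*((z-o[2])/d[:,2])[:,None])[:,:2]
def two(c1,u1,c2,u2):
    o1,d1=ray(c1,[u1]);o2,d2=ray(c2,[u2]);A=np.c_[d1[0],-d2[0]];s=np.linalg.lstsq(A,o2-o1,rcond=None)[0]
    a=o1+d1[0]*s[0];b=o2+d2[0]*s[1];return (a+b)/2,np.linalg.norm(a-b)
def blobs(m,amin):
    n,l,st,ce=cv2.connectedComponentsWithStats(m.astype(np.uint8))
    return [(st[i,4],ce[i],l==i,st[i,:4]) for i in range(1,n) if st[i,4]>=amin]
E
python3 - <<'E'
from h import *
C={n:capture(n) for n in("top","scene")}
for n,c in C.items():
    h=cv2.cvtColor(c["image"],cv2.COLOR_BGR2HSV).astype(int);H,S,V=h[...,0],h[...,1],h[...,2]
    wood=(H>7)&(H<25)&(S>70)&(V>110)
    b=max(blobs(wood,500),key=lambda b:b[0]);print(n,"wood",b[0],b[3])
    cn=max(cv2.findContours(b[2].astype(np.uint8),0,1)[0],key=cv2.contourArea)
    hull=cv2.convexHull(cn);m=cv2.fillConvexPoly(np.zeros(H.shape,np.uint8),hull,1)>0
    if n=="top":
        w=plane(c,hull.reshape(-1,2),0.056).astype(np.float32);print("tray rect",cv2.minAreaRect(w),cv2.boxPoints(cv2.minAreaRect(w)).round(3).tolist())
    for nm,k in dict(red=((H<7)|(H>172))&(S>140),yellow=(H>22)&(H<34)&(S>140),brown=(H>5)&(H<20)&(S>90)&(V<165),grey=(S<60)).items():
        for a,ce,l,st in blobs(k&m,60 if n=="top" else 90):
            print(nm,a,ce.round(1),st,plane(c,[ce],0.05+.03 if nm!="grey" else .012)[0].round(3))
E
```

```text
top wood 12908 [180 115 164 117]
tray rect ((0.5367125272750854, 0.08420976996421814), (0.31922343373298645, 0.47967153787612915), 5.8620405197143555) [[0.3529999852180481, 0.3059999942779541], [0.4020000100135803, -0.17100000381469727], [0.7200000286102295, -0.1379999965429306], [0.6710000038146973, 0.33899998664855957]]
red 213 [266.7 201.9] [258 192  19  20] [0.444 0.07 ]
red 90 [213.7 207.1] [208 198  11  18] [0.429 0.229]
yellow 273 [316.8 194.8] [308 187  20  17] [ 0.464 -0.082]
brown 762 [259.3 174. ] [180 115 164 117] [0.528 0.091]
grey 387 [309.2 138.9] [298 129  23  21] [ 0.65  -0.073]
grey 406 [275.2 142.5] [264 131  23  23] [0.639 0.038]
grey 405 [241.  146.3] [230 136  23  22] [0.627 0.149]
grey 401 [206.7 149.7] [195 139  24  22] [0.616 0.259]
grey 400 [290.7 163.1] [280 151  22  31] [ 0.571 -0.011]
scene wood 12984 [146 113 207 156]
red 304 [276.2 193.5] [265 182  24  21] [0.441 0.071]
red 379 [223.3 230.9] [211 217  25  25] [0.423 0.245]
brown 842 [256.7 180.9] [146 113 207 156] [0.505 0.087]
brown 210 [272.  131.7] [258 126  28  14] [ 0.631 -0.058]
brown 226 [243.5 149.1] [230 143  28  15] [0.621 0.048]
brown 113 [269.4 166.8] [258 157  25  18] [0.526 0.03 ]
brown 233 [212.9 167.6] [199 162  30  16] [0.613 0.154]
brown 96 [313.9 174.4] [305 168  20  12] [ 0.434 -0.049]
brown 246 [180.4 187.8] [166 181  31  18] [0.603 0.26 ]
brown 234 [224.6 198.8] [214 184  23  24] [0.504 0.188]
brown 114 [222.8 240.7] [211 231  25  15] [0.4   0.262]
grey 652 [272.  150.1] [260 134  25  34] [ 0.625 -0.055]
grey 221 [243.8 157.4] [232 152  25  12] [0.65 0.03]
grey 257 [213.7 176.4] [202 170  25  14] [0.639 0.141]
grey 294 [182.  197.1] [169 190  27  15] [0.626 0.252]
grey 123 [276.1 203.3] [265 197  24  12] [0.458 0.057]
```

```bash
python3 - <<'E'
import cv2
a=cv2.imread("pics/top0.png")[105:240,170:355];cv2.imwrite("pics/crop0.png",cv2.resize(a,None,fx=4,fy=4,interpolation=2))
E
```

```text
(no output)
```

View pics/crop0.png

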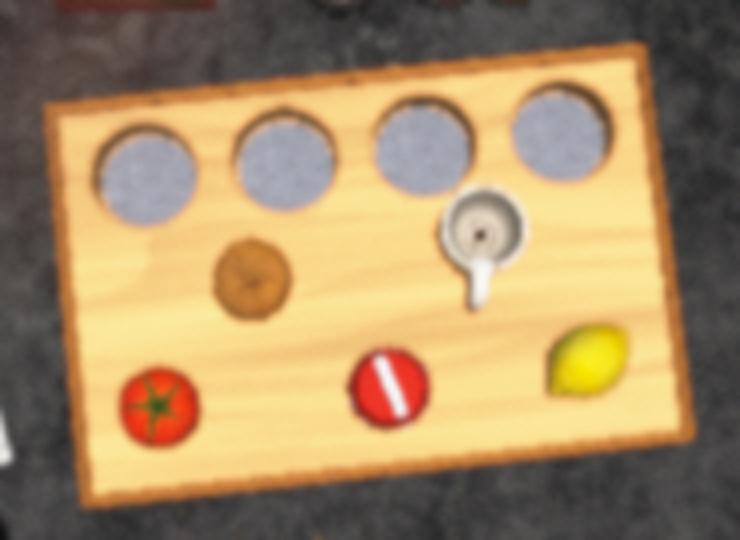

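```bash
python3 - <<'E'
from h import *
t=capture("top");s=capture("scene")
def cen(c,kind,win):
    h=cv2.cvtColor(c["image"],cv2.COLOR_BGR2HSV).astype(int);H,S,V=h[...,0],h[...,1],h[...,2]
    k={"tom":((H<7)|(H>172)|((H>30)&(H<85)))&(S>100),"oni":(H>5)&(H<20)&(S>90)&(V<180),"lem":(H>22)&(H<36)&(S>150)}[kind]
    w=np.zeros(H.shape,bool);x0,x1,y0,y1=win;w[y0:y1,x0:x1]=1
    m=(k&w).astype(np.uint8)
    b=max(blobs(m,10),key=lambda b:b[0]);cn=max(cv2.findContours(b[2].astype(np.uint8),0,1)[0],key=cv2.contourArea)
    (p,r)=cv2.minEnclosingCircle(cn);return b[1],np.array(p),r,cv2.fitEllipse(cv2.convexHull(cn)) 
for k,w1,w2,z in(("tom",(195,224,193,221),(205,242,212,246),.082),("oni",(218,248,160,190),(210,241,180,212),.081),("lem",(303,332,182,208),(303,332,148,177),.0765)):
    a=cen(t,k,w1);b=cen(s,k,w2)
    P,e=two(t,a[1],s,b[1]);print(k,a[1].round(1),a[2],b[1].round(1),b[2],"3D",P.round(4),"gap",round(e,4),"top@z",plane(t,[a[1]],z).round(4),plane(t,[a[0]],z).round(4),"scene@z",plane(s,[b[1]],z).round(4),a[3][2])
E
```

```text
tom [210.1 206.5] 8.761699676513672 [223.  228.7] 12.719223976135254 3D [0.4313 0.2403 0.0762] gap 0.0005 top@z [[0.4309 0.2395]] [[0.4294 0.2287]] scene@z [[0.4278 0.2425]] 9.432583808898926
oni [232.3 175.8] 8.768239974975586 [225.2 193.5] 13.587020874023438 3D [0.5243 0.1733 0.0713] gap 0.0002 top@z [[0.5233 0.1729]] [[0.5094 0.1769]] scene@z [[0.5173 0.1772]] 122.09584045410156Traceback (most recent call last):
  File "<stdin>", line 11, in <module>
  File "<stdin>", line 8, in cen
ValueError: max() iterable argument is empty
```

Positions are consistent. Tomato is at (.430,.240), onion (.525,.172), and well_3 and well_2 at about (.615,.258) and (.626,.149). I'll approach behind the tomato.

Emit:
move_arm(targets="0.8 1 0 -0.2;0.8 1 0 -0.2;0.8 1 0 -0.2;0.8 1 0 -0.2;0.8 1 0 -0.2;0.8 1 0 -0.2;0.8 1 0 -0.2;0.8 1 0 -0.2;0.8 1 0 -0.2;0.8 1 0 -0.2", gripper=36)

```text
time_s: 1.13
tcp_pos: [0.354, -0.3545, 0.2228]
ee_rot: [[-0.997, -0.072, 0.0], [-0.072, 0.997, -0.0], [-0.0, -0.0, -1.0]]
wrist_force: [1.8, 0.4, -0.3]
gripper_width: 0.427
gripper_force: 0.0
```

Emit:
move_arm(targets="0.1 1 0 0;0.1 1 0 0;0.1 1 0 0;0.1 1 0 0;0.1 1 0 0;0.1 1 0 0;0.1 1 0 0;0.1 1 0 0;0.1 1 0 0;0.1 1 0 0")

```text
time_s: 1.97
tcp_pos: [0.3782, -0.1047, 0.2228]
ee_rot: [[-0.997, -0.073, 0.001], [-0.073, 0.997, 0.0], [-0.001, 0.0, -1.0]]
wrist_force: [1.3, -0.2, 0.3]
gripper_width: 0.412
gripper_force: 0.0
```

Emit:
move_arm(targets="0 1 0 0;0 1 0 0;0 1 0 0;0 1 0 0;0 1 0 0;0 1 0 0;0 1 0 0;0 1 0 0;0 1 0 0;0 1 0 0")

```text
time_s: 2.8
tcp_pos: [0.378, 0.1454, 0.2228]
ee_rot: [[-0.997, -0.074, 0.001], [-0.074, 0.997, 0.0], [-0.001, 0.0, -1.0]]
wrist_force: [0.9, 0.0, 0.4]
gripper_width: 0.416
gripper_force: 0.0
```

Emit:
move_arm(targets="-0.1 0.9 0 0;-0.1 0.9 -0.2 0;-0.1 0.9 -0.6 0;-0.1 0.9 -0.9 0;0 0 -0.9 0;0 0 -0.9 0;0 0 -0.9 0;0 0 -0.9 0;0 0 -0.9 0;0 0 0 0")

```text
time_s: 3.63
tcp_pos: [0.3663, 0.2318, 0.0642]
ee_rot: [[-0.997, -0.072, -0.006], [-0.072, 0.997, -0.006], [0.006, -0.006, -1.0]]
wrist_force: [0.8, -1.3, -0.7]
gripper_width: 0.417
gripper_force: 0.0
```

Emit:
move_arm(targets="0.2 0.02 0 0;0.2 0.02 0 0;0.2 0.02 0 0;0.2 0.02 0 0;0.2 0.02 0 0;0.2 0.02 0 0;0.2 0.02 0 0;0.2 0.02 0 0;0.2 0.02 0 0;0.2 0.02 0 0")

```text
time_s: 4.47
tcp_pos: [0.4187, 0.239, 0.0675]
ee_rot: [[-0.997, -0.073, -0.0], [-0.073, 0.997, -0.0], [0.0, -0.0, -1.0]]
wrist_force: [-1.7, 0.1, 1.5]
gripper_width: 0.412
gripper_force: 0.9
```

```bash
python3 - <<'E'
from h import *
a=capture("top")["image"][105:260,170:355];b=capture("scene")["image"][100:300,130:370]
cv2.imwrite("pics/c1.png",np.hstack([cv2.resize(a,(400,335)),cv2.resize(b,(400,335))]))
E
```

```text
(no output)
```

View pics/c1.png

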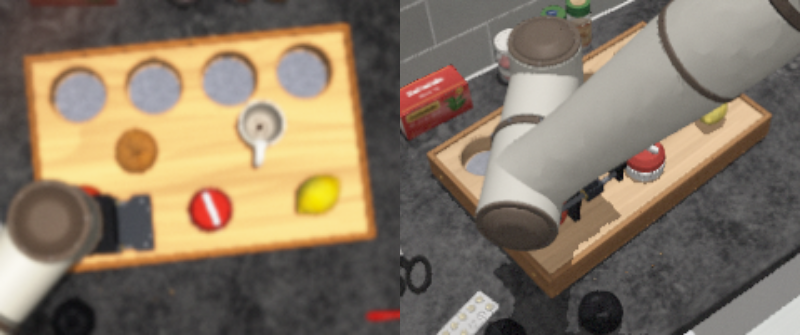

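The tomato is nested against the fingers, just visible at (90,190) in the left half. I'll keep pushing.

Emit:
move_arm(targets="0.2 0.03 0 0;0.2 0.03 0 0;0.2 0.03 0 0;0.2 0.03 0 0;0.2 0.03 0 0;0.2 0.03 0 0;0.2 0.03 0 0;0.2 0.03 0 0;0.2 0.03 0 0;0.2 0.03 0 0")

```text
time_s: 5.4
tcp_pos: [0.4688, 0.2467, 0.0675]
ee_rot: [[-0.997, -0.073, -0.0], [-0.073, 0.997, -0.0], [0.0, -0.0, -1.0]]
wrist_force: [-1.0, -0.3, -0.5]
gripper_width: 0.415
gripper_force: 0.4
```

Emit:
move_arm(targets="0.2 0.03 0 0;0.2 0.03 0 0;0.2 0.03 0 0;0.2 0.03 0 0;0.2 0.03 0 0;0.2 0.03 0 0;0.2 0.03 0 0;0.2 0.03 0 0;0.2 0.03 0 0;0.2 0.03 0 0")

```text
time_s: 6.23
tcp_pos: [0.5188, 0.2542, 0.0675]
ee_rot: [[-0.997, -0.073, -0.0], [-0.073, 0.997, -0.0], [0.0, -0.0, -1.0]]
wrist_force: [-0.2, -1.2, -0.6]
gripper_width: 0.415
gripper_force: 0.4
```

```bash
python3 - <<'E'
from h import *
a=capture("top")["image"][105:260,170:355];b=capture("scene")["image"][100:300,130:370]
cv2.imwrite("pics/c2.png",np.hstack([cv2.resize(a,(400,335)),cv2.resize(b,(400,335))]))
E
```

```text
(no output)
```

View pics/c2.png

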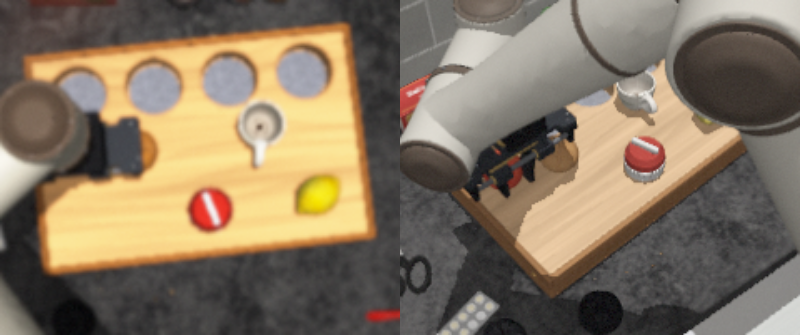

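Tomato is still ahead of the fingers, with its red at (515,175) on the right. The onion is untouched.

Emit:
move_arm(targets="0.2 0.02 0 0;0.2 0.02 0 0;0.2 0.02 0 0;0.2 0.02 0 0;0.2 0.02 0 0;0.2 0.02 0 0;0.2 0.02 0 0;0.2 0.02 0 0;0.2 0.02 0 0;0.2 0.02 0 0")

```text
time_s: 7.17
tcp_pos: [0.569, 0.2592, 0.0675]
ee_rot: [[-0.997, -0.073, 0.0], [-0.073, 0.997, 0.0], [-0.0, 0.0, -1.0]]
wrist_force: [-0.0, -0.0, 0.7]
gripper_width: 0.416
gripper_force: 0.0
```

Emit:
move_arm(targets="-0.3 0 0 0;-0.5 0 0.3 0;-0.6 0 0.8 0;-0.6 0 1 0;-0.6 0 1 0;-0.6 0 1 0;-0.6 0 0.5 0;-0.8 -0.5 0 -0.6;-0.8 -0.6 0 -0.6;-0.7 -0.6 0 -0.6")

```text
time_s: 8.0
tcp_pos: [0.4134, 0.2158, 0.1831]
ee_rot: [[-0.996, 0.085, 0.0], [0.085, 0.996, 0.001], [0.0, 0.001, -1.0]]
wrist_force: [-0.8, -0.4, -0.4]
gripper_width: 0.413
gripper_force: 0.0
```

```bash
python3 - <<'E'
from h import *
a=capture("top")["image"][105:260,170:355];b=capture("scene")["image"][100:300,130:370]
cv2.imwrite("pics/c3.png",np.hstack([cv2.resize(a,(400,335)),cv2.resize(b,(400,335))]))
E
```

```text
(no output)
```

View pics/c3.png

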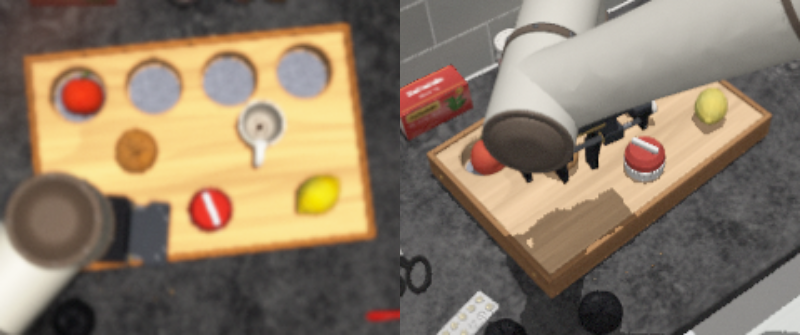

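The tomato sits in well 3, at (82,95). The onion is next.

Emit:
move_arm(targets="0.4 -0.3 0 -0.4;0.5 -0.3 0 -0.4;0.5 -0.3 -0.4 -0.4;0.5 -0.3 -0.7 -0.4;0 0 -0.9 0;0 0 -0.9 0;0 0 -0.9 0;0 0 -0.8 0;0 0 0 0")

```text
time_s: 8.85
tcp_pos: [0.4606, 0.185, 0.0643]
ee_rot: [[-0.975, 0.222, -0.007], [0.222, 0.975, -0.005], [0.005, -0.006, -1.0]]
wrist_force: [-0.8, -0.7, -0.1]
gripper_width: 0.414
gripper_force: 0.0
```

Emit:
move_arm(targets="0.2 -0.05 0 0;0.2 -0.05 0 0;0.2 -0.05 0 0;0.2 -0.05 0 0;0.2 -0.05 0 0;0.2 -0.05 0 0;0.2 -0.05 0 0;0.2 -0.05 0 0;0.2 -0.05 0 0;0.2 -0.05 0 0")

```text
time_s: 9.68
tcp_pos: [0.5137, 0.1739, 0.0676]
ee_rot: [[-0.975, 0.222, -0.0], [0.222, 0.975, -0.0], [0.0, -0.0, -1.0]]
wrist_force: [-1.7, 0.9, 1.4]
gripper_width: 0.412
gripper_force: 0.7
```

```bash
python3 - <<'E'
from h import *
a=capture("top")["image"][105:260,170:355];b=capture("scene")["image"][100:300,130:370]
cv2.imwrite("pics/c4.png",np.hstack([cv2.resize(a,(400,335)),cv2.resize(b,(400,335))]))
E
```

```text
(no output)
```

View pics/c4.png

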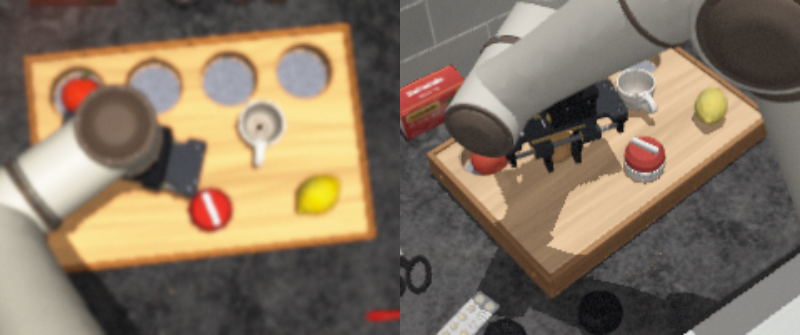

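The onion is nested between the fingers, which are at about (575,135) on the right. I'll push it on into well 2 and retract.

Emit:
move_arm(targets="0.2 -0.05 0 0;0.2 -0.05 0 0;0.2 -0.05 0 0;0.2 -0.05 0 0;0.2 -0.05 0 0;0.2 -0.05 0 0;0.2 -0.05 0 0;0.2 -0.05 0 0;0.2 -0.05 0 0;0.2 -0.05 0 0")

```text
time_s: 10.62
tcp_pos: [0.564, 0.1616, 0.0676]
ee_rot: [[-0.975, 0.222, 0.001], [0.222, 0.975, 0.0], [-0.0, 0.0, -1.0]]
wrist_force: [1.4, -0.5, -0.0]
gripper_width: 0.413
gripper_force: 0.0
```

Emit:
move_arm(targets="0.2 -0.05 0 0;0.2 -0.05 0 0;0.2 -0.05 0 0;0 0 0 0;-0.4 0.1 0 0;-0.6 0.1 0.4 0;-0.6 0.1 1 0;-0.6 0 1 0;-0.6 0 1 0;-0.6 0 1 0")

```text
time_s: 11.45
tcp_pos: [0.4913, 0.1652, 0.1783]
ee_rot: [[-0.975, 0.221, -0.001], [0.221, 0.975, -0.0], [0.001, -0.001, -1.0]]
wrist_force: [1.2, 0.1, 0.3]
gripper_width: 0.418
gripper_force: 0.0
```

Emit:
move_arm(targets="-0.9 -0.5 0.2 0.5;-0.9 -0.8 0 0.5;-0.8 -0.9 0 0.5;-0.5 -1 0 0.5;-0.2 -1 0 0.5;0 -1 0 0.5;0 -1 0 0.3;0 -1 0 0;0 -1 0 0;0 -1 0 0")

```text
time_s: 12.28
tcp_pos: [0.4095, -0.0655, 0.1825]
ee_rot: [[-0.998, -0.065, 0.0], [-0.065, 0.998, 0.0], [-0.0, 0.0, -1.0]]
wrist_force: [-0.9, -0.5, 0.1]
gripper_width: 0.41
gripper_force: 0.0
```

```bash
python3 - <<'E'
from h import *
c=capture("top");a=c["image"][105:260,170:355];b=capture("scene")["image"][100:300,130:370]
cv2.imwrite("pics/c5.png",np.hstack([cv2.resize(a,(400,335)),cv2.resize(b,(400,335))]))
for n,u in (("lemon c",[317,195]),("tipA",[170+550/4,105+395/4]),("tipB",[170+628/4,105+328/4])):print(n,plane(c,[u],.0765).round(4))
print("cup rim",plane(c,[[170+482/4,105+228/4]],.099).round(4))
E
```

```text
lemon c [[ 0.4637 -0.0834]]
tipA [[ 0.4373 -0.054 ]]
tipB [[ 0.4879 -0.1146]]
cup rim [[ 0.5617 -0.002 ]]
```

View pics/c5.png

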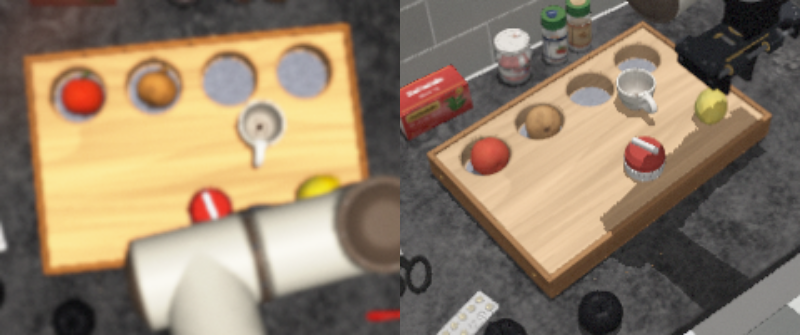

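Tomato is in well 3 and the onion in well 2, at (157,83) on the left. Timer and cup are unmoved. Now the lemon: I'll turn it with a first short push, back off and measure.

Emit:
move_arm(targets="-0.2 -0.4 0 0.5;-0.2 -0.45 0 0.5;0 0 -0.5 0.5;0 0 -0.9 0;0 0 -0.9 0;0 0 -0.9 0;0 0 -0.9 0;0 0 -0.55 0;0 0 0 0")

```text
time_s: 13.13
tcp_pos: [0.3979, -0.0855, 0.0639]
ee_rot: [[-0.981, -0.194, -0.007], [-0.194, 0.981, -0.001], [0.007, 0.001, -1.0]]
wrist_force: [-0.5, -0.5, -0.2]
gripper_width: 0.412
gripper_force: 0.0
```

Emit:
move_arm(targets="0.2 0 0 0;0.2 0 0 0;0.2 0 0 0;0.2 0 0 0;0.2 0 0 0;0.2 0 0 0;0.2 0 0 0;0.2 0 0 0;0.2 0 0 0;0.2 0 0 0")

```text
time_s: 13.97
tcp_pos: [0.451, -0.086, 0.0662]
ee_rot: [[-0.981, -0.194, -0.001], [-0.194, 0.981, -0.0], [0.001, 0.0, -1.0]]
wrist_force: [-0.1, -0.8, -0.1]
gripper_width: 0.413
gripper_force: 0.5
```

Emit:
move_arm(targets="-0.3 0 0 0;-0.6 0 0.4 0;-0.6 0 1 0;-0.3 0 1 0;0 -0.5 1 0;0 -1 1 0;0 -1 0 0;0 -1 0 0;0 -1 0 0;0 -1 0 0")

```text
time_s: 14.8
tcp_pos: [0.4052, -0.2243, 0.1765]
ee_rot: [[-0.981, -0.194, 0.001], [-0.194, 0.981, 0.0], [-0.001, -0.0, -1.0]]
wrist_force: [0.4, 0.6, -0.6]
gripper_width: 0.412
gripper_force: 0.0
```

```bash
cat > lem.py <<'E'
from h import *
for n in("top","scene"):
    c=capture(n);h=cv2.cvtColor(c["image"],cv2.COLOR_BGR2HSV).astype(int);H,S,V=h[...,0],h[...,1],h[...,2]
    w=np.zeros(H.shape,bool)
    if n=="top":w[118:225,190:340]=1
    else:w[105:270,150:350]=1
    m=(H>=23)&(H<38)&(S>120)&(V>90)&w
    for b in blobs(m,40):
        ys,xs=np.nonzero(b[2]);p=plane(c,np.c_[xs,ys],.0765);q=p-p.mean(0);ev,V_=np.linalg.eigh(q.T@q)
        print(n,b[0],b[1].round(1),b[3],"world",p.mean(0).round(4),"axis deg",round(np.degrees(np.arctan2(V_[1,1],V_[0,1])),1),"half",(2*np.sqrt(ev/len(q))).round(4))
E
python3 lem.py; python3 -c "
from h import *
a=capture('top')['image'][105:260,170:355];b=capture('scene')['image'][100:300,130:370]
cv2.imwrite('pics/c6.png',np.hstack([cv2.resize(a,(400,335)),cv2.resize(b,(400,335))]))"
```

```text
scene 269 [311.8 159.4] [302 149  19  21] world [ 0.4824 -0.0826] axis deg 126.2 half [0.0241 0.0396]
```

Emit:
move_arm(targets="0 -1 0 0;0 -1 0 0;0 -1 0 0;0 -1 0 0;0 -1 0 0;0 -1 0 0")

```text
time_s: 15.5
tcp_pos: [0.4059, -0.3732, 0.1762]
ee_rot: [[-0.981, -0.196, -0.0], [-0.196, 0.981, 0.0], [-0.0, 0.0, -1.0]]
wrist_force: [-0.2, -0.4, -0.6]
gripper_width: 0.414
gripper_force: 0.0
```

```bash
python3 lem.py
```

```text
top 274 [317.  188.3] [308 180  19  17] world [ 0.4842 -0.0838] axis deg 121.7 half [0.0247 0.0333]
scene 257 [312.  159.7] [303 149  18  21] world [ 0.4812 -0.0822] axis deg 124.4 half [0.0235 0.0391]
```

Emit:
move_arm(targets="0 1 0 0;0 1 0 0;0 1 0 0;0 1 0 0;0 1 0 0;0 1 0 0;0 1 0 0;0 1 0 0;0 1 0 0;0 1 0 0")

```text
time_s: 16.43
tcp_pos: [0.4049, -0.121, 0.1763]
ee_rot: [[-0.981, -0.196, 0.0], [-0.196, 0.981, 0.0], [-0.0, 0.0, -1.0]]
wrist_force: [0.5, 0.4, -0.2]
gripper_width: 0.411
gripper_force: 0.0
```

Emit:
move_arm(targets="0.3 0.7 0 0;0.3 0.5 0 0;0 0 -0.7 0;0 0 -0.9 0;0 0 -0.9 0;0 0 -0.9 0;0 0 -0.9 0;0 0 -0.1 0;0 0 0 0")

```text
time_s: 17.18
tcp_pos: [0.4195, -0.0927, 0.0656]
ee_rot: [[-0.981, -0.196, -0.003], [-0.196, 0.981, -0.0], [0.003, 0.0, -1.0]]
wrist_force: [-0.0, -1.1, -0.6]
gripper_width: 0.413
gripper_force: 0.0
```

Emit:
move_arm(targets="0.2 0.01 0 0;0.2 0.01 0 0;0.2 0.01 0 0;0.2 0.01 0 0;0.2 0.01 0 0;0.2 0.01 0 0;0.2 0.01 0 0;0.2 0.01 0 0;0.2 0.01 0 0;0.2 0.01 0 0")

```text
time_s: 18.02
tcp_pos: [0.4711, -0.0909, 0.0662]
ee_rot: [[-0.981, -0.194, -0.001], [-0.194, 0.981, -0.0], [0.001, 0.0, -1.0]]
wrist_force: [-1.6, -0.5, 0.1]
gripper_width: 0.416
gripper_force: 0.3
```

```bash
python3 lem.py
```

Emit:
move_arm(targets="0.2 0.01 0 0;0.2 0.01 0 0;0.2 0.01 0 0;0.2 0.01 0 0;0.2 0.01 0 0;0.2 0.01 0 0;0.2 0.01 0 0;0.2 0.01 0 0")

```text
time_s: 18.78
tcp_pos: [0.5113, -0.0889, 0.0663]
ee_rot: [[-0.981, -0.194, -0.0], [-0.194, 0.981, -0.0], [0.0, 0.0, -1.0]]
wrist_force: [-0.9, -0.3, 0.0]
gripper_width: 0.412
gripper_force: 0.3
```

```bash
python3 lem.py
```

Emit:
move_arm(targets="-0.4 0 0 0;-0.6 0 0.4 0;-0.6 0 1 0;-0.6 -0.3 1 0;-0.6 -1 1 0;-0.6 -1 1 0;-0.3 -1 0 0;0 -1 0 0;0 -1 0 0;0 -1 0 0")

```text
time_s: 19.72
tcp_pos: [0.417, -0.2472, 0.1767]
ee_rot: [[-0.981, -0.194, 0.001], [-0.194, 0.981, 0.0], [-0.001, -0.0, -1.0]]
wrist_force: [0.1, 0.3, -0.8]
gripper_width: 0.412
gripper_force: 0.0
```

```bash
python3 lem.py
```

```text
top 265 [316.7 169. ] [307 160  21  18] world [ 0.5432 -0.0843] axis deg 121.8 half [0.024  0.0336]
scene 269 [298.8 146.7] [289 137  20  20] world [ 0.5414 -0.0849] axis deg 121.5 half [0.0256 0.0398]
```

The lemon tracks well, now at (.543,-.084). I'll go back behind it and make the final push.

Emit:
move_arm(targets="0.2 1 0 0;0.4 1 0 0;0.4 1 0 0;0.4 1 0 0;0.4 1 0 0;0.5 0.8 0 0;0.6 0.46 -0.5 0;0 0 -0.9 0;0 0 -0.9 0;0 0 -0.9 0")

```text
time_s: 20.65
tcp_pos: [0.49, -0.0889, 0.0956]
ee_rot: [[-0.981, -0.195, 0.0], [-0.195, 0.981, 0.0], [-0.001, 0.0, -1.0]]
wrist_force: [-0.3, 0.9, -0.4]
gripper_width: 0.416
gripper_force: 0.0
```

Emit:
move_arm(targets="0 0 -0.9 0;0 0 -0.33 0;0.2 0.02 0 0;0.2 0.02 0 0;0.2 0.02 0 0;0.2 0.02 0 0;0.2 0.02 0 0;0.2 0.03 0 0;0.2 0.03 0 0;0.2 0.03 0 0")

```text
time_s: 21.48
tcp_pos: [0.5313, -0.0851, 0.0658]
ee_rot: [[-0.981, -0.194, 0.0], [-0.194, 0.981, 0.0], [-0.0, 0.0, -1.0]]
wrist_force: [-1.1, 0.3, 0.2]
gripper_width: 0.416
gripper_force: 0.4
```

Emit:
move_arm(targets="0.2 0.03 0 0;0.2 0.03 0 0;0.2 0.03 0 0;0.2 0.03 0 0;0.2 0.03 0 0;0.2 0.03 0 0;0.2 0.03 0 0;0.2 0.03 0 0;0.2 0.03 0 0;0.2 0.03 0 0")

```text
time_s: 22.32
tcp_pos: [0.5816, -0.0775, 0.0656]
ee_rot: [[-0.981, -0.194, 0.001], [-0.194, 0.981, 0.0], [-0.001, -0.0, -1.0]]
wrist_force: [-0.2, -0.3, -0.2]
gripper_width: 0.418
gripper_force: 0.0
```

Emit:
move_arm(targets="0.2 0.03 0 0;0.2 0.03 0 0;0.2 0.03 0 0;0.2 0.03 0 0;0 0 0 0;0 0 0 0")

```text
time_s: 22.82
tcp_pos: [0.601, -0.0746, 0.0654]
ee_rot: [[-0.981, -0.194, -0.0], [-0.194, 0.981, 0.0], [0.0, 0.0, -1.0]]
wrist_force: [-0.7, 0.5, -0.3]
gripper_width: 0.409
gripper_force: 0.0
```

Emit:
move_arm(targets="-0.4 0 0 0;-0.6 0 0.4 0;-0.6 0 1 0;-0.6 -0.3 1 0;-0.6 -1 1 0;-0.6 -1 1 0;-0.6 -1 0 0;-0.6 -1 0 0;-0.6 -1 0 0;-0.6 -1 0 0")

```text
time_s: 23.65
tcp_pos: [0.4545, -0.233, 0.176]
ee_rot: [[-0.981, -0.194, 0.001], [-0.194, 0.981, 0.0], [-0.001, -0.0, -1.0]]
wrist_force: [-0.0, -1.1, -0.2]
gripper_width: 0.415
gripper_force: 0.0
```

```bash
python3 lem.py; python3 -c "
from h import *
a=capture('top')['image'][105:260,170:355];b=capture('scene')['image'][100:300,130:370]
cv2.imwrite('pics/c7.png',np.hstack([cv2.resize(a,(400,335)),cv2.resize(b,(400,335))]))"
```

```text
top 255 [308.2 133.5] [298 126  21  16] world [ 0.6536 -0.0603] axis deg 111.0 half [0.024  0.0329]
scene 175 [268.2 133.8] [259 127  18  15] world [ 0.6337 -0.0468] axis deg 103.2 half [0.028  0.0294]
```

View pics/c7.png

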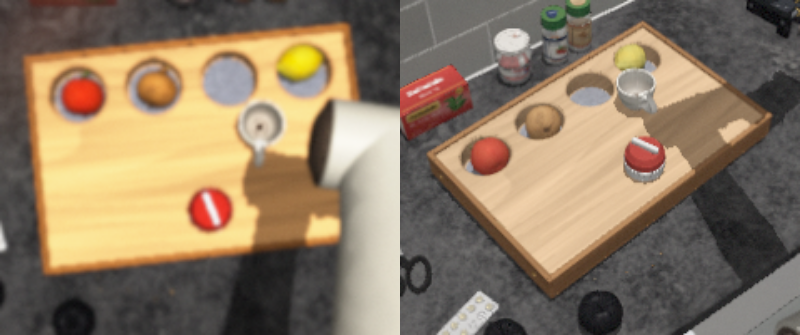

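All three appear to be in wells, with the lemon at (300,62) on the left and (630,57) on the right. I'll check numerically whether the lemon is fully down.

```bash
python3 - <<'E'
from h import *
t=capture("top");s=capture("scene")
P,e=two(t,[308.2,133.5],s,[268.2,133.8]);print("lemon 3d",P.round(4),e)
print("top at z .039",plane(t,[[308.2,133.5]],.039).round(4),"at .0765",plane(t,[[308.2,133.5]],.0765).round(4), "well floor c",plane(t,[[309.2,138.9]],.012).round(4))
K=np.array([[s["fx"],0,s["cx"]],[0,s["fy"],s["cy"]],[0,0,1]]);T=np.linalg.inv(s["world_from_camera"])
def proj(c,X):
    K=np.array([[c["fx"],0,c["cx"]],[0,c["fy"],c["cy"]],[0,0,1]]);q=np.linalg.inv(c["world_from_camera"])@np.r_[X,1];q=q[:3]*[1,-1,-1]
    return cv2.projectPoints(q.reshape(1,3),np.zeros(3),np.zeros(3),K,np.array(c["D"],float))[0].ravel().round(1)
for z in(.0385,.05,.0765):
    xy=plane(t,[[308.2,133.5]],z)[0];print(z,"scene centre pred",proj(s,np.r_[xy,z]))
a=cv2.resize(t["image"][115:165,190:340],(780,260),interpolation=2);b=cv2.resize(s["image"][110:220,160:320],(780,330),interpolation=2)
cv2.imwrite("pics/c8.png",np.vstack([a,b]))
E
```

```text
lemon 3d [ 0.6599 -0.0656  0.046 ] 0.0019774809053129784
top at z .039 [[ 0.6621 -0.0658]] at .0765 [[ 0.6536 -0.0603]] well floor c [[ 0.6504 -0.0727]]
0.0385 scene centre pred [267.5 135.1]
0.05 scene centre pred [267.6 133. ]
0.0765 scene centre pred [267.8 128.1]
```

View pics/c8.png

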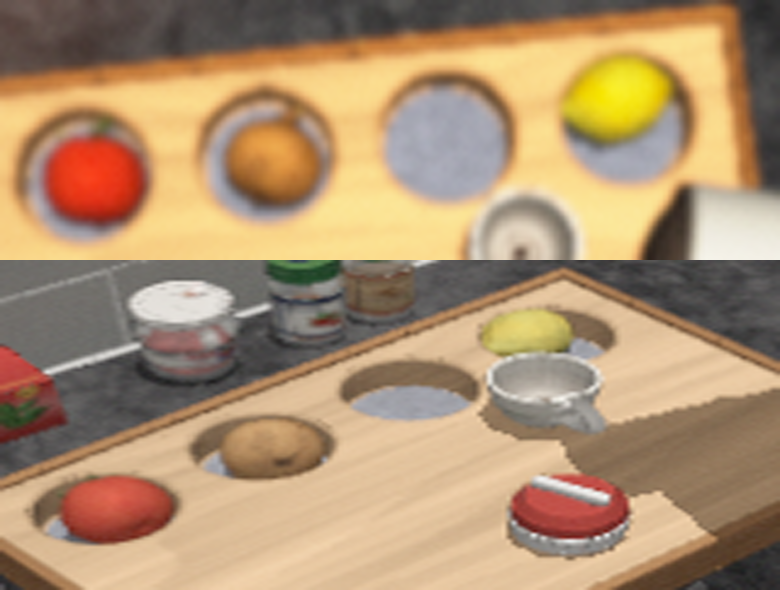

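```bash
python3 - <<'E'
from h import *
t=capture("top");s=capture("scene")
def m(c,w):
    h=cv2.cvtColor(c["image"],cv2.COLOR_BGR2HSV).astype(int);k=(h[...,0]>=22)&(h[...,0]<38)&(h[...,1]>100)&(h[...,2]>80);q=np.zeros(k.shape,bool);x0,x1,y0,y1=w;q[y0:y1,x0:x1]=1
    return max(blobs(k&q,20),key=lambda b:b[0])[2]
for n,c,w in(("t",t,(290,330,118,150)),("s",s,(250,290,118,150))):
    M=m(c,w);ys,xs=np.nonzero(M)
    print(n,[(y,xs[ys==y].min(),xs[ys==y].max()) for y in np.unique(ys)])
for a,b in(([298.3,135.6],[258.9,135]),([319.2,131.9],[277.3,133.5])):print(two(t,a,s,b))
E
```

```text
t [(np.int64(126), np.int64(306), np.int64(313)), (np.int64(127), np.int64(303), np.int64(315)), (np.int64(128), np.int64(302), np.int64(316)), (np.int64(129), np.int64(302), np.int64(318)), (np.int64(130), np.int64(301), np.int64(318)), (np.int64(131), np.int64(300), np.int64(319)), (np.int64(132), np.int64(299), np.int64(319)), (np.int64(133), np.int64(299), np.int64(318)), (np.int64(134), np.int64(298), np.int64(318)), (np.int64(135), np.int64(298), np.int64(317)), (np.int64(136), np.int64(298), np.int64(317)), (np.int64(137), np.int64(298), np.int64(316)), (np.int64(138), np.int64(299), np.int64(315)), (np.int64(139), np.int64(300), np.int64(314)), (np.int64(140), np.int64(301), np.int64(313)), (np.int64(141), np.int64(303), np.int64(311))]
s [(np.int64(126), np.int64(268), np.int64(271)), (np.int64(127), np.int64(265), np.int64(273)), (np.int64(128), np.int64(262), np.int64(274)), (np.int64(129), np.int64(261), np.int64(275)), (np.int64(130), np.int64(261), np.int64(275)), (np.int64(131), np.int64(260), np.int64(276)), (np.int64(132), np.int64(259), np.int64(276)), (np.int64(133), np.int64(259), np.int64(276)), (np.int64(134), np.int64(259), np.int64(276)), (np.int64(135), np.int64(259), np.int64(277)), (np.int64(136), np.int64(259), np.int64(276)), (np.int64(137), np.int64(259), np.int64(276)), (np.int64(138), np.int64(259), np.int64(275)), (np.int64(139), np.int64(260), np.int64(275)), (np.int64(140), np.int64(261), np.int64(274)), (np.int64(141), np.int64(262), np.int64(264))]
(array([ 0.65023725, -0.02865294,  0.06879964]), np.float64(0.004710068934469975))
(array([ 0.67108112, -0.10717374,  0.01585398]), np.float64(0.00503044211233566))
```

Lemon centre height comes out near 0.04, against 0.0385 for resting on the felt. Its apparent length shows no tilt and its outline just fits inside the well, so it is down. I'm handing in.

```bash
python3 lem.py; python3 -c "
from station import *
print(finish_job())"
```

```text
top 254 [308.2 133.5] [298 126  21  16] world [ 0.6536 -0.0602] axis deg 111.6 half [0.024  0.0328]
scene 179 [268.1 133.7] [259 127  18  15] world [ 0.6341 -0.0467] axis deg 102.3 half [0.0278 0.0299]
the job is handed in; nothing more can be done
None
```

The tomato is in well 3, the onion in well 2 and the lemon in well 0; the timer and cup look unmoved in the last pictures, and I handed the job in after about 24 s without seeing the verdict. The lemon lies snug against the far side of its well, and I judged it fully down from its measured height (about 41 mm against 38.5 mm) rather than by probing it.

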